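Close the articulator and its tooth box after the set-up

TASK

The set-up is finished for today. With the fingertips, gently push the articulator's raised upper bow over and all the way down until its front pin stands on the base, guiding it so the two casts meet without a knock, and push the clear lid of the small grey tooth box fully shut over the dies, in either order. Only push: grip, lift or carry nothing, let the articulator and the box stay upright about where they stand, leave everything else alone, and come away clear when both are closed.

Things in the scene. Friction and masses are not known exactly. Their poses are not given: they have to be found in the camera images.
- articulator: Black dental articulator with a grey cast on its base and one under its upper bow; 101 x 106 mm (x, y), 108 mm high closed, about 0.8 kg, loose on four rubber feet. Origin: centre of the underside. x points to its front, the pin side, roughly towards the robot; y is parallel to the axle; z up.
- bow_axle (a point): Middle of the articulator's hinge axle, x = -34 mm, z = 84 mm of the articulator; the axle runs along y between two ears (y = +-41 to +-49 mm) that rise to z = 100 mm.
- articulator_upper_bow (a joint): Angle of the articulator's upper bow, rad: 0 = closed (pin standing on the base, a hard stop), growing as the front of the bow lifts up and back, away from the robot; 1.75 = fully open, leaning a little back past upright. The axle is stiff: the bow stays where it is left and needs about 0.1 Nm (1 to 2 N at the pin) to turn slowly, more when hurried.
- pin_head (a point): Centre of the upper end face of the upright steel pin (8 mm across) at the bow's front end; it turns with the bow. Closed: 78 mm ahead of the axle and 24 mm above it (x = 44, z = 108 mm of the articulator). The bow is a flat bar 22 mm wide whose top lies 4 mm above the axle when closed; a screw head 17 mm across stands 10 mm above it, 45 mm ahead of the axle.
- tooth_box: Small dark grey plastic box with a clear flat hinged lid, 60 x 90 mm (x, y) and 31 mm high when closed, loose on the bench, about 0.3 kg. Origin: centre of the underside. The lid hinge lies along y at its x = +33 mm, z = 29 mm, on the side roughly away from the robot.
- tooth_box_lid (a joint): Angle of the clear lid, rad: 0 = shut (hard stop), growing as it opens up and away from the robot; 1.83 = fully open, leaning back past upright. A light hinge with just enough friction for the lid to stay where it is left.
- lid_edge (a point): Middle of the lid's free edge, on its upper face, 62 mm from the hinge; shut, it is at x = -29 mm, z = 31 mm of the box. It turns with the lid. The lid is 2 mm thick and 92 mm long in y.
- dappen_dish: Bystander, to be left alone: glass dappen dish, 35 mm wide, 26 mm high. Origin: centre of the underside.
- paste_tin: Bystander, to be left alone: round tin with a red lid, 58 mm wide, 26 mm high. Origin: centre of the underside.
- wax_spatula: Bystander, to be left alone: plaster spatula with a wooden handle, 182 mm long. Origin: centre of the underside.
- strip_box: Bystander, to be left alone: flat blue card box, 42 x 62 x 16 mm. Origin: centre of the underside.
- jar_white: Bystander, to be left alone: white plastic jar, 52 mm wide, 55 mm high. Origin: centre of the underside.
- tweezers: Bystander, to be left alone: steel tweezers, 125 mm long. Origin: centre of the underside.
- die_a: Plaster crown die lying in the tooth box, 18 mm thick, 31 mm long, to be left there. Origin: centre of its foot.
- die_b: Plaster crown die lying in the tooth box, 18 mm thick, 31 mm long, to be left there. Origin: centre of its foot.
- die_c: Plaster crown die lying in the tooth box, 18 mm thick, 31 mm long, to be left there. Origin: centre of its foot.
Mind the look-alikes: they are no part of the job. Of the things that look like the tooth_box, the larger one is meant.

How it is judged:
By the outcome, as a careful person would: the job done as asked, in the order asked, and still so for the second after the job is handed in, with the robot touching nothing.
It also fails if it takes over 54 s, if anything falls off the work surface, if the arm or the gripper's body presses on something with over 40 N, if the wrist force passes 120 N, or if a joint passes its speed limit or range.

ROBOT

A 7-joint arm with a two-finger parallel gripper is mounted at the origin on a cart in front of the work surface, level with it; the furniture and walls round the work are solid. World frame = base frame: x ahead of the robot, y to its left, z up, the work surface at z = 0. Lengths are in mm, angles in rad, forces in N, time in s.
With the tool pointing down it reaches from about 425 to 825 mm from the base axis. Payload 3.6 kg.
Tool frame: the origin (TCP) lies on the centre line of the jaws, within the pads' length; the fingertips stand 22 mm ahead of it and the grasp point (between the pads) lies 3 mm ahead of it; z points along the fingers, y is the line along which they close (so a half turn about z gives the same grasp; the last joint's range is limited). The gripper opens to 93 mm and grips with 3 to 60 N. Pads are 15 mm wide; open, the fingers measure 128 mm over their backs; the gripper's body (75 mm by 188 mm) begins 65 mm behind the grasp point.
Start: joints at [1.113, 0.615, -0.013, 1.423, 0.008, 1.103, -0.04], TCP at [271.446, -590.577, 240.64] pointing down, gripper open.
Joint ranges: [-3.12, 3.12], [-0.3, 2.06], [-1.34, 1.32], [0.26, 2.42], [-1.36, 4.5], [0.01, 1.98], [-2.84, 2.84]. Speed limits (rad/s): [2.79, 2.79, 3.14, 3.14, 3.14, 3.14, 3.14].

INTERFACE

Orientations are given as a unit quaternion [w, x, y, z].
In Python, from station import * gives the robot as it stands.
- The arm moves only by the shell command python3 -m jog 'ROWS'. ROWS is JSON, a list of rows, each a list of 3 entries, a list of its own where there are three numbers: the finger opening in mm, from 0 to 93, then the shift along the tool's x, y, z in mm, then the turn, a rotation vector about the tool's x, y, z in rad. A call has 1 to 20 rows; each row shifts and turns the commanded pose from where the row before left it, along the tool's axes as they then stand; what a row does not reach is not made up. A row lasts 1/10 s, in which the tool goes at most 50 mm and 8.59 degrees, less where a joint would pass 70% of its speed; a pose out of reach is approached as far as the arm can. A call with a gripper value outside its range is refused whole. The fingers move at their own pace and stop on an object; the grip force is fixed at half the most. Time passes only in rows, so rows that do not move let the fingers close. It gives the time, the measured TCP pose, the force, the opening and the grip force at its end, in the units of the state.
- get_state(): the state, without advancing time (a new reading comes with each control period).
- snapshot(name): name is "scene" or "side" or "wrist"; returns a dict with "pixels" (384x512x3 uint8, red, green, blue), "fx", "fy", "cx", "cy" (pixels), "k1" (the pictures are not rectified: a ray, as slopes to the right and down, at radius r is drawn at 1 + k1 r^2 times it, then the intrinsics apply), "R" (3x3) and "t" (3): a world point X has camera coordinates R X + t. Camera axes: x right, y down, z forward; pixel columns grow to the right and rows downward; lengths in mm; the calibration is good to about 2 mm. A picture is of the moment at which its call begins. There is no depth.
- close_job(): hands the job in; it is judged then, once.
The state is a dict: "time": time; "qpos": joint angles; "qd": joint speeds; "effort": joint torques, N m; "ee_pos": TCP position; "orientation": TCP orientation; "ft_force": force on the tool from outside, world axes, zero at the start; "ft_torque": the same for the moment, N m; "width": finger opening in mm; "gripper_force": force on a finger pad.
Only numpy, scipy, OpenCV 4.12 (cv2) and the standard library are available. Lean on these libraries where they do the work, as an engineer would, in place of code of your own. Each camera call takes 0.05 s, during which the arm holds its last target. There are 200 camera calls.

## Working session

There is one attempt and no reset: what is moved stays moved. The work goes in short steps, Python scripts to look and compute and a shell command to move; the robot and the scene stay as the last step left them, time stands still between calls to the robot, and variables do not carry over. Pictures are saved under pics/ and viewed, at most 13 in all, crops included, and the job is handed in when it is done.

```bash
mkdir -p pics; cat > h.py <<'E'
from station import *
import numpy as np, cv2
def save(n,f,crop=None,s=1):
    d=snapshot(n); im=d["pixels"][:,:,::-1]
    np.savez('pics/'+f+'.npz',**{k:np.array(v) for k,v in d.items()})
    cv2.imwrite('pics/'+f+'.png',im); return d
def load(f): return np.load('pics/'+f+'.npz')
def proj(d,X):
    c=np.atleast_2d(X)@d["R"].T+d["t"]; s=c[:,:2]/c[:,2:]; r2=(s**2).sum(1,keepdims=True)
    return s*(1+d["k1"]*r2)*[d["fx"],d["fy"]]+[d["cx"],d["cy"]]
def ray(d,p):
    q=(np.array(p,float)-[d["cx"],d["cy"]])/[d["fx"],d["fy"]]; s=q.copy()
    for _ in range(20): s=q/(1+d["k1"]*(s@s))
    R=np.array(d["R"]); return -R.T@d["t"], R.T@np.array([s[0],s[1],1])
def atz(d,p,z):
    o,v=ray(d,p); return o+v*(z-o[2])/v[2]
def tri(obs):
    A=np.zeros((3,3));b=np.zeros(3)
    for d,p in obs:
        o,v=ray(d,p); v=v/np.linalg.norm(v); P=np.eye(3)-np.outer(v,v); A+=P;b+=P@o
    return np.linalg.solve(A,b)
E
python3 - <<'E'
from h import *
a=save("scene","sc");b=save("side","sd")
s=get_state();print(s)
for d in(a,b):print(-np.array(d["R"]).T@d["t"],d["fx"],d["k1"])
im=np.vstack([cv2.resize(x["pixels"][:,:,::-1],None,fx=1.5,fy=1.5,interpolation=2) for x in(a,)])
cv2.imwrite('pics/sc2.png',im)
im=cv2.resize(b["pixels"][:,:,::-1],None,fx=1.5,fy=1.5,interpolation=2);cv2.imwrite('pics/sd2.png',im)
E
```

```text
{'time': 0.1, 'qpos': array([ 1.11354692,  0.61581885, -0.01262408,  1.42471647,  0.00815194,
        1.10340321, -0.04041273]), 'qd': array([ 4.14948802e-04, -1.55060738e-03, -2.54721121e-05, -2.46069777e-03,
        1.74942228e-03,  1.61888060e-03,  6.67005721e-04]), 'effort': array([ 1.38537176e-03, -4.60040224e+01,  2.10242914e-01, -1.66243851e+01,
       -6.11744821e-02,  1.69084029e-02,  1.04474836e-04]), 'ee_pos': array([ 271.13789447, -590.02879736,  239.60667206]), 'orientation': array([-1.11293846e-03,  9.76886954e-01,  2.13753509e-01, -2.79346549e-04]), 'ft_force': array([0.01888322, 0.59048947, 0.85227143]), 'ft_torque': array([-0.04329708,  0.00765804,  0.00596293]), 'gripper_force': 0.0, 'width': 93.10246365747463}
[ 33.48540392 325.78739754 770.67948561] 346.9833245946002 -0.05473614260746816
[434.70225432 773.80697136 496.13878427] 350.93296242100655 -0.03676284057914282
```

View pics/sc2.png

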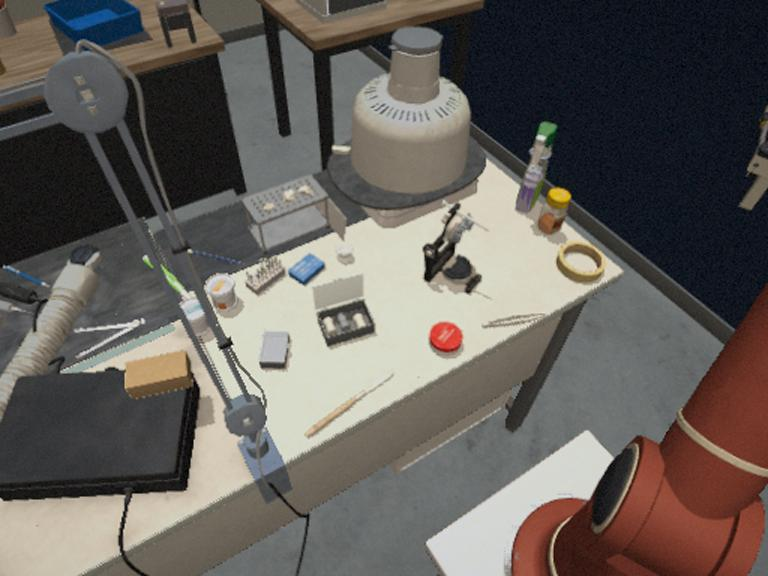

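View pics/sd2.png

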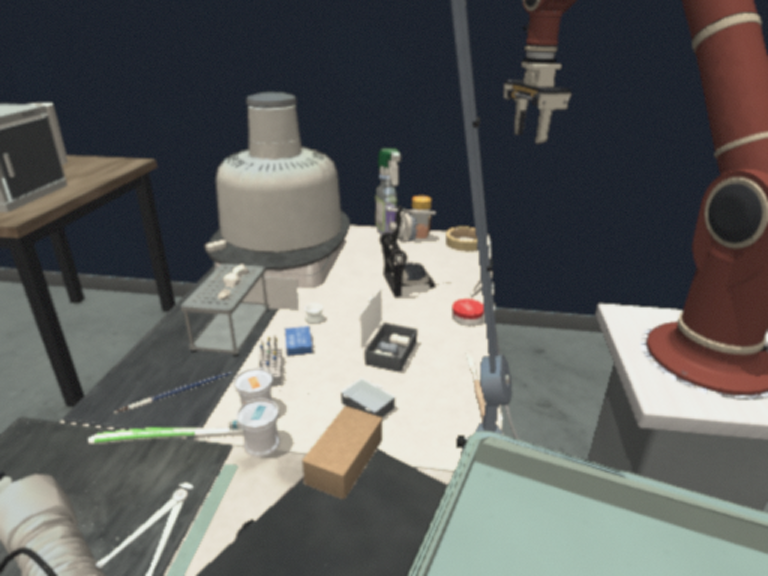

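Scene view (768x576): the articulator is at (450,258) with its bow raised. Candidates for the tooth box are the open dark box with the clear lid up at (345,312), and a smaller closed grey box at (275,350), which is the look-alike. I choose the open one and check it in a close crop.

```bash
python3 - <<'E'
from h import *
a=cv2.imread('pics/sc.png');b=cv2.imread('pics/sd.png')
f=lambda im,x,y,w,h,s:cv2.resize(im[y:y+h,x:x+w],None,fx=s,fy=s,interpolation=cv2.INTER_CUBIC)
# scene crop x 200..330? box: (200,175)-(260,235); articulator (270,130)-(330,200)
A=f(a,200,175,70,60,5.7);B=f(a,270,130,70,75,4);C=f(b,235,190,70,60,5.7);D=f(b,240,145,70,75,4)
def grid(im,x0,y0,s):
    for i in range(0,int(im.shape[1]/s),10):
        cv2.putText(im,str(x0+i),(int(i*s),9),0,.33,(0,0,255),1);cv2.line(im,(int(i*s),0),(int(i*s),5),(0,0,255),1)
    for i in range(10,int(im.shape[0]/s),10):
        cv2.putText(im,str(y0+i),(0,int(i*s)+3),0,.33,(0,0,255),1)
    return cv2.resize(cv2.copyMakeBorder(im,0,max(0,300-im.shape[0]),0,max(0,400-im.shape[1]),0),None,fx=1,fy=1)[:300,:400] if im.shape[0]<=300 else im
def pad(im):
    o=np.zeros((342,399,3),np.uint8);h=min(342,im.shape[0]);w=min(399,im.shape[1]);o[:h,:w]=im[:h,:w];return o
A=pad(grid(f(a,200,175,70,52,5.7),200,175,5.7));B=pad(grid(f(a,270,130,70,52+8,5.7)[:340],270,130,5.7))
C=pad(grid(f(b,235,190,70,52,5.7),235,190,5.7));D=pad(grid(f(b,240,148,70,52,5.7),240,148,5.7))
cv2.imwrite('pics/cr.png',np.vstack([np.hstack([A[:299],B[:299]]),np.hstack([C[:299],D[:299]])]))
E
```

```text
(no output)
```

View pics/cr.png

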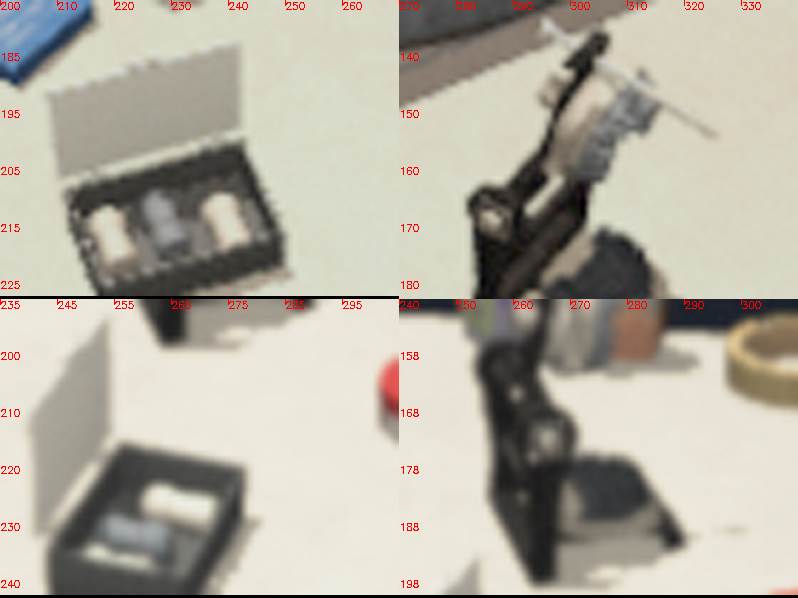

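The crop confirms the open box with three dies, so it is the larger one. The articulator bow is up with its pin roughly horizontal. Next is a first pose fit.

```bash
cat > fit.py <<'E'
from h import *
from scipy.optimize import least_squares
def pose(x,y,a,P):
    c,s=np.cos(a),np.sin(a); P=np.array(P,float); return np.c_[x+c*P[:,0]-s*P[:,1],y+s*P[:,0]+c*P[:,1],P[:,2]]
def lidpt(t,y,r=62,h=2): # hinge (33,29); shut dir -x
    return [33-r*np.cos(t)+h*np.sin(t),y,29+r*np.sin(t)+h*np.cos(t)]
def bow(t,fx,y,fz): return [-34+fx*np.cos(t)-fz*np.sin(t),y,84+fx*np.sin(t)+fz*np.cos(t)]
E
python3 - <<'E'
from fit import *
a=load('sc');b=load('sd')
L=[(a,(208.4,191.7),(b),(240.3,210.4)),(a,(242.1,182.5),b,(254,193.7)),(a,(210.5,206.2),b,(241.5,231)),(a,(242.1,197.3),b,(254,219.6))]
for l in L: print('lid',tri([l[:2],l[2:]]).round(1))
for p in [(211.4,208.3),(243,199.6),(250,216.8)]:print('rim sc',atz(a,p,29).round(1))
for p in [(256,215.3),(278,219.5)]:print('rim sd',atz(b,p,29).round(1))
print('axle screw',tri([(a,(286.3,167.7)),(b,(265.6,171.9))]),atz(a,(286.3,167.7),84))
for n,p in dict(dish=(344,252),tin=(446,335),jar=(220,285),strip=(307,268),tw1=(484,324),tw2=(545,316)).items(): print(n,atz(a,np.array(p)/1.5,20).round())
E
```

```text
lid [566.  108.4  88.6]
lid [549.5  17.7  85.5]
lid [563.2 108.5  32.3]
lid [552.4  15.6  12. ]
rim sc [557.1 109.2  29. ]
rim sc [538.9  21.6  29. ]
rim sc [480.1  35.6  29. ]
rim sd [541.7  28.2  29. ]
rim sd [485.   38.9  29. ]
axle screw [ 536.21302828 -115.43771982   84.07236847] [ 535.77647783 -115.21678128   84.        ]
dish [669.  -9.  20.]
tin [403. -63.  20.]
jar [715. 233.  20.]
strip [669.  73.  20.]
tw1 [ 387. -136.   20.]
tw2 [ 343. -243.   20.]
```

```bash
python3 -m jog '[[0,[33.5,-33.2,-7.5],[0,0,0]],[0,[33.5,-33.2,-7.5],[0,0,0]],[0,[33.5,-33.2,-7.5],[0,0,0]],[0,[33.5,-33.2,-7.5],[0,0,0]],[0,[33.5,-33.2,-7.5],[0,0,0]],[0,[33.5,-33.2,-7.5],[0,0,0]],[0,[33.5,-33.2,-7.5],[0,0,0]],[0,[33.5,-33.2,-7.5],[0,0,0]],[0,[33.5,-33.2,-7.5],[0,0,0]],[0,[33.5,-33.2,-7.5],[0,0,0]],[0,[33.5,-33.2,-7.5],[0,0,0]],[0,[33.5,-33.2,-7.5],[0,0,0]],[0,[0,0,0],[0,0,0.14]],[0,[0,0,0],[0,0,0.14]],[0,[0,0,0],[0,0,0.14]],[0,[0,0,0],[0,0,0]]]'
python3 - <<'E'
from h import *
d=save("wrist","w1");s=get_state();print(s["ee_pos"],s["orientation"],s["qpos"],-np.array(d["R"]).T@d["t"],d["R"])
f=lambda im,x,y,w,h,s:cv2.resize(im[y:y+h,x:x+w],None,fx=s,fy=s,interpolation=cv2.INTER_CUBIC)
b=cv2.imread('pics/sd.png')
D=f(b,235,135,60,66,4.5)
W=cv2.imread('pics/w1.png');o=np.zeros((384,790,3),np.uint8);o[:,:512]=W;o[:297,515:785]=D;
for i in range(0,60,10):cv2.putText(o,str(235+i),(515+int(i*4.5),310),0,.3,(0,255,255),1)
for i in range(0,66,10):cv2.putText(o,str(135+i),(765,int(i*4.5)+4),0,.3,(0,0,255),1)
cv2.imwrite('pics/w1b.png',o)
E
```

```text
time: 1.7
ee_pos: [470.0, -60.5, 330.3]
orientation: [0.0, 1.0, 0.006, -0.001]
ft_force: [0.0, -0.5, -0.3]
width: 0.4
gripper_force: 0.0
[470.04152522 -60.56702676 330.36712075] [-1.65053827e-05  9.99976023e-01  6.91047634e-03 -4.45452505e-04] [ 0.17263539  0.25643732 -0.11765525  1.76231056  0.03302188  1.12564519
 -1.51243127] [535.67603932 -60.58097417 473.72658253] [[ 1.20786344e-02 -9.99926940e-01 -4.71306929e-04]
 [-9.70463486e-01 -1.18363034e-02  2.40957514e-01]
 [-2.40945488e-01 -2.45305156e-03 -9.70535550e-01]]
```

View pics/w1b.png

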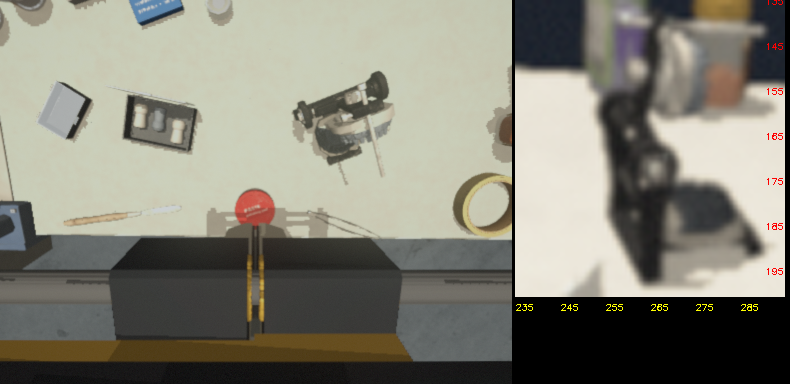

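Wrist view: the box is at (160,122) with the lid edge-on along its far side. The articulator is at (345,115) with its pin running from about (362,100) to (381,175). In the side crop, the pin crosses at (265,141) and the near axle screw is at (265,172). I'll enlarge.

```bash
python3 - <<'E'
from h import *
W=cv2.imread('pics/w1.png')
f=lambda x,y,w,h,s:cv2.resize(W[y:y+h,x:x+w],None,fx=s,fy=s,interpolation=cv2.INTER_CUBIC)
A=f(285,65,115,125,4.6);B=f(100,80,110,80,2.4);o=np.zeros((590,800,3),np.uint8)
o[:A.shape[0],:A.shape[1]]=A;o[:B.shape[0],532:532+B.shape[1]]=B
for i in range(0,115,10):cv2.putText(o,str(285+i),(int(i*4.6),587),0,.33,(0,255,255),1)
for i in range(0,125,10):cv2.putText(o,str(65+i),(0,int(i*4.6)+4),0,.33,(0,0,255),1)
for i in range(0,110,20):cv2.putText(o,str(100+i),(532+int(i*2.4),205),0,.33,(0,255,255),1)
for i in range(0,80,10):cv2.putText(o,str(80+i),(775,int(i*2.4)+4),0,.33,(0,0,255),1)
cv2.imwrite('pics/w1c.png',o)
E
```

```text
(no output)
```

View pics/w1c.png

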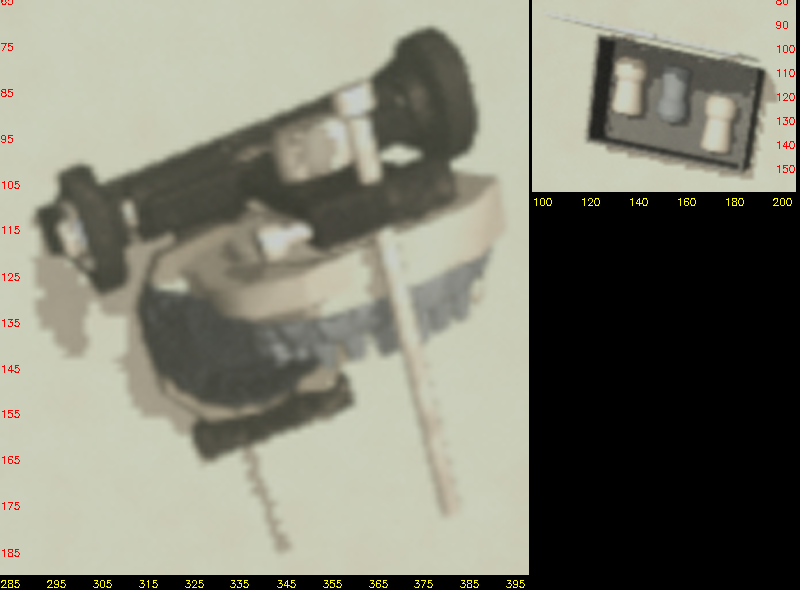

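```bash
python3 - <<'E'
from fit import *
a=load('sc');b=load('sd');w=load('w1')
print('head',tri([(a,(295.3,134.4)),(w,(362.2,83.5))]))
T=tri([(a,(325.4,153.7)),(w,(382.4,176.5)),(b,(290.5,141.7))]);print('tip',T,[proj(d,T) for d in(a,w,b)])
print('axend',tri([(a,(286.3,167.7)),(w,(300.7,115)),(b,(265.6,171.9))]))
obs=[(a,'h',(295.3,134.4)),(w,'h',(362.2,83.5)),(a,'e',(286.3,167.7)),(w,'e',(300.7,115)),(b,'e',(265.6,171.9)),(a,'t',(325.4,153.7)),(w,'t',(382.4,176.5)),(b,'t',(290.5,141.7))]
def res(p):
    x,y,yaw,t,l,e=p;P={'h':bow(t,78,0,24),'t':bow(t,78,0,24-l),'e':[-34,-e,84]}
    return np.concatenate([(proj(d,pose(x,y,yaw,[P[k]]))[0]-q) for d,k,q in obs])
r=least_squares(res,[510,-160,3.3,1.6,90,50],loss='soft_l1');print(r.x.round(3),np.degrees(r.x[2]),r.fun.round(1))
x,y,yaw,t,l,e=r.x
print('axle',pose(x,y,yaw,[[-34,0,84]]),'head',pose(x,y,yaw,[bow(t,78,0,24)]))
bo=[(w,[-30,45,29],None)]
# box
# crop corners: wrist px = 100+(cx-532)/2.4, 80+cy/2.4
g=lambda cx,cy:(100+(cx-532)/2.4,80+cy/2.4)
for n,p,z in [('rimBL',g(600,37),29),('rimFL',g(588,140),29),('rimBR',g(765,68),29),('rimFR',g(748,170),29)]:print(n,atz(w,p,z))
C={'lf1':[(a,(208.4,191.7)),(b,(240.3,210.4)),(w,g(548,14))],'lf2':[(a,(242.1,182.5)),(b,(254,193.7)),(w,g(758,60))]}
for k,v in C.items(): X=tri(v);print(k,X,[(proj(d,X)[0]-p).round(1) for d,p in v])
E
```

```text
head [ 563.88538035 -156.55937561  164.58792911]
tip [ 475.49482897 -189.51436029  150.8352143 ] [array([[325.6870156 , 153.57828525]]), array([[381.72665477, 176.57044434]]), array([[290.35762183, 141.74166915]])]
axend [ 535.40414867 -114.03684655   85.04405363]
[ 520.957 -173.186    3.502    1.415   95.368   50.419] 200.66591629994886 [ 0.5 -0.1 -0.1 -0.2 -0.2  0.3  0.2 -0.1  0.5  0.4  0.5 -0.  -0.2 -0.1
 -0.1  0.2]
axle [[ 552.76905343 -161.18720495   84.        ]] head [[ 563.65240216 -157.08212713  164.77562167]]
rimBL [557.14771843 106.55811831  29.        ]
rimFL [501.20197972 117.88114991  29.        ]
rimBR [541.71959053  16.56467072  29.        ]
rimFR [485.33569142  27.98011755  29.        ]
lf1 [565.41423801 108.30976407  88.6335063 ] [array([0.2, 0.1]), array([ 0.3, -0. ]), array([-0.5, -0.9])]
lf2 [548.59981678  13.7503533   83.12059137] [array([1.5, 0.6]), array([ 0.3, -0.2]), array([-3. , -3.5])]
```

```bash
python3 - <<'E'
from fit import *
a=load('sc');b=load('sd');w=load('w1')
for p in[(270,0),(330,0),(400,0)]:print(atz(w,p,150).round(),atz(w,p,250).round())
for z in(100,140,180):print(z,atz(a,(405/1.5,203/1.5),z).round(),atz(b,(350/1.5,228/1.5),z).round())
s=get_state();R=None
from scipy.spatial.transform import Rotation as Q
q=s["orientation"];M=Q.from_quat([q[1],q[2],q[3],q[0]]).as_matrix()
tgt=np.array([589.4,-147.3,187.]);print('tool delta',M.T@(tgt-s["ee_pos"]))
def path(ts,te,n,p0,p1):
    t=np.linspace(ts,te,n+1);p=np.interp(t,[0,1.415],[2,-2])
    f=(78+p)*np.cos(t)-24*np.sin(t);z=(78+p)*np.sin(t)+24*np.cos(t)
    print(list(map(list,np.c_[-np.diff(f),-np.diff(z)].round(1))))  # tool x (rear), tool z (down)
path(1.415,.165,38,0,0);path(.165,0,11,0,0)
E
```

```text
[635. -73. 150.] [604. -69. 250.]
[ 636. -126.  150.] [ 605. -106.  250.]
[ 637. -189.  150.] [ 605. -150.  250.]
100 [ 655. -141.  100.] [ 648. -209.  100.]
140 [ 618. -113.  140.] [ 626. -110.  140.]
180 [581. -85. 180.] [605. -10. 180.]
tool delta [118.27601343  88.3799111  143.25837296]
[[np.float64(-2.6), np.float64(-0.4)], [np.float64(-2.6), np.float64(-0.4)], [np.float64(-2.6), np.float64(-0.3)], [np.float64(-2.7), np.float64(-0.2)], [np.float64(-2.7), np.float64(-0.1)], [np.float64(-2.7), np.float64(-0.0)], [np.float64(-2.7), np.float64(0.1)], [np.float64(-2.7), np.float64(0.2)], [np.float64(-2.7), np.float64(0.3)], [np.float64(-2.7), np.float64(0.4)], [np.float64(-2.6), np.float64(0.4)], [np.float64(-2.6), np.float64(0.5)], [np.float64(-2.6), np.float64(0.6)], [np.float64(-2.6), np.float64(0.7)], [np.float64(-2.6), np.float64(0.8)], [np.float64(-2.5), np.float64(0.9)], [np.float64(-2.5), np.float64(1.0)], [np.float64(-2.5), np.float64(1.0)], [np.float64(-2.5), np.float64(1.1)], [np.float64(-2.4), np.float64(1.2)], [np.float64(-2.4), np.float64(1.3)], [np.float64(-2.3), np.fl
[... 312 characters left out ...]
.float64(-1.8), np.float64(2.0)], [np.float64(-1.8), np.float64(2.1)], [np.float64(-1.7), np.float64(2.1)], [np.float64(-1.6), np.float64(2.2)], [np.float64(-1.6), np.float64(2.3)], [np.float64(-1.5), np.float64(2.3)], [np.float64(-1.4), np.float64(2.4)], [np.float64(-1.3), np.float64(2.4)]]
[[np.float64(-0.6), np.float64(1.1)], [np.float64(-0.6), np.float64(1.1)], [np.float64(-0.6), np.float64(1.1)], [np.float64(-0.5), np.float64(1.1)], [np.float64(-0.5), np.float64(1.2)], [np.float64(-0.5), np.float64(1.2)], [np.float64(-0.5), np.float64(1.2)], [np.float64(-0.5), np.float64(1.2)], [np.float64(-0.4), np.float64(1.2)], [np.float64(-0.4), np.float64(1.2)], [np.float64(-0.4), np.float64(1.2)]]
```

```bash
python3 - <<'E'
from fit import *
a=load('sc');b=load('sd')
t=lambda p,q:tri([(a,np.array(p)/1.5),(b,np.array(q)/1.5)])
X=t((416,35),(272,99));print('cap',X)
# circle fit: plate (x,y,r,z): tangents to silhouettes
th=np.linspace(0,2*np.pi,180)
def circ(x,y,r,z):return np.c_[x+r*np.cos(th),y+r*np.sin(th),0*th+z]
def res(p,A,B):
    c=circ(*p);qa=proj(a,c)*1.5;qb=proj(b,c)*1.5
    return [qa[:,0].min()-A[0],qa[:,0].max()-A[1],qa[:,1].max()-A[2],qb[:,0].min()-B[0],qb[:,0].max()-B[1],qb[:,1].max()-B[2]]
for n,A,B in [('plate',(328,486,207),(215,350,262)),('domebot',(350,470,187),(217,340,242)),('shoulder',(358,465,124),(222,336,172))]:
    r=least_squares(res,[750,-120,100,120],args=(A,B));print(n,r.x.round(),r.fun.round(1))
E
```

```text
cap [ 807.46579883 -252.30354809  342.17353508]
plate [ 802. -248.  159.   69.] [ 8.  -7.   0.2 -7.   7.5 -0.6]
domebot [ 814. -261.  132.   89.] [ 0.1 -0.4 -1.3 -0.1  1.   1. ]
shoulder [ 797. -243.  109.  231.] [-1.4  1.7  1.5  1.2 -2.3 -1.1]
```

```bash
python3 -m jog '[[0,[22.2,18.3,0],[0,0,0]],[0,[22.2,18.3,0],[0,0,0]],[0,[22.2,18.3,0],[0,0,0]],[0,[22.2,18.3,0],[0,0,0]],[0,[22.2,18.3,0],[0,0,0]],[0,[0,0,0],[0,0,-0.116]],[0,[0,0,0],[0,0,-0.116]],[0,[0,0,0],[0,0,-0.115]],[0,[0,0,29],[0,0,0]],[0,[0,0,29],[0,0,0]],[0,[0,0,29],[0,0,0]],[0,[0,0,29],[0,0,0]],[0,[0,0,29],[0,0,0]],[0,[0,0,0],[0,0,0]],[0,[0,0,0],[0,0,0]]]'
python3 - <<'E'
from h import *
from scipy.spatial.transform import Rotation as Q
save("side","sd1");save("scene","sc1");s=get_state();q=s["orientation"];M=Q.from_quat([q[1],q[2],q[3],q[0]]).as_matrix()
print(s["ee_pos"],M.round(3).tolist(),s["ft_force"]); c=s["ee_pos"]+M@[-7.5,0,22]
print('corner',c,'rel head tool',M.T@(c-[563.7,-157.1,164.8]))
f=lambda n,x,y,w,h,s:cv2.resize(cv2.imread(n)[y:y+h,x:x+w],None,fx=s,fy=s,interpolation=2)
cv2.imwrite('pics/c2.png',np.hstack([f('pics/sd1.png',220,100,90,100,4.4),f('pics/sc1.png',255,90,90,100,4.4)]))
E
```

```text
time: 3.25
ee_pos: [582.4, -151.2, 185.8]
orientation: [-0.0, 0.984, 0.179, -0.0]
ft_force: [0.3, -0.7, 0.8]
width: 0.3
gripper_force: 0.0
[ 583.51957824 -151.29305286  187.44899623] [[0.936, 0.351, 0.003], [0.351, -0.936, -0.001], [0.003, 0.002, -1.0]] [ 0.14055722  0.65043587 -0.30993   ]
corner [ 576.57120917 -153.93553667  165.4265657 ] rel head tool [13.1650954   1.55345027 -0.58437449]
```

View pics/c2.png

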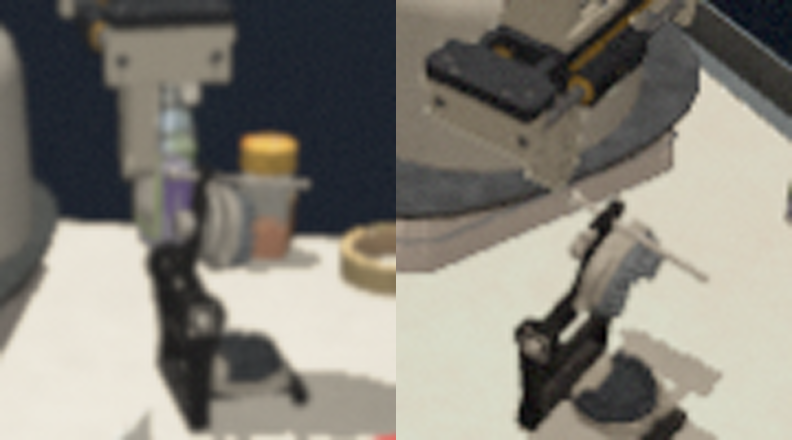

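```bash
python3 -m jog '[[0,[-5,0,0],[0,0,0]],[0,[-4,0,0],[0,0,0]],[0,[-2.5,0,0],[0,0,0]],[0,[-1.7,0,0],[0,0,0]],[0,[-2.6,0,-0.4],[0,0,0]],[0,[-2.6,0,-0.4],[0,0,0]],[0,[-2.6,0,-0.3],[0,0,0]],[0,[-2.7,0,-0.2],[0,0,0]],[0,[-2.7,0,-0.1],[0,0,0]],[0,[-2.7,0,0],[0,0,0]],[0,[-2.7,0,0.1],[0,0,0]],[0,[-2.7,0,0.2],[0,0,0]]]'
python3 - <<'E'
from h import *
for n in("scene","wrist"):save(n,n[:2]+"2")
s=get_state();print(s["ee_pos"],s["ft_force"])
f=lambda n,x,y,w,h,s:cv2.resize(cv2.imread(n)[y:y+h,x:x+w],None,fx=s,fy=s,interpolation=2)
o=np.hstack([f('pics/sc2.png',255,90,90,100,4),cv2.resize(f('pics/wr2.png',150,100,212,284,1.4),(298,400))])
cv2.imwrite('pics/c3.png',o)
E
```

```text
time: 4.55
ee_pos: [549.6, -162.9, 186.6]
orientation: [-0.0, 0.984, 0.178, -0.0]
ft_force: [0.8, -0.9, 0.6]
width: 0.4
gripper_force: 0.2
[ 549.28426707 -163.17530478  186.62519947] [-0.00280612  0.03263503  0.88003907]
```

View pics/c3.png

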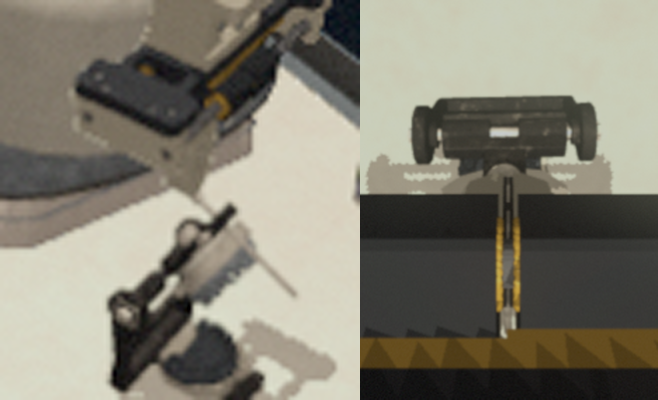

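Scene crop: the bow has turned over with the finger at the pin head, and the pin tip is at about (328.7,163.7). In the wrist view the articulator is square to the tool and centred.

```bash
python3 - <<'E'
from fit import *
a=load('sc2') if 0 else load('sc2') if __import__('os').path.exists('pics/sc2.npz') else load('sc')
for t in(1.3,1.2,1.15,1.1,1.0,.9):print(t,proj(a,pose(521,-173.2,3.502,[bow(t,78,0,24-95.4),bow(t,78,0,24)])).round(1).tolist())
E
```

```text
1.3 [[327.6, 157.6], [298.8, 135.5]]
1.2 [[328.6, 161.0], [301.4, 136.8]]
1.15 [[329.0, 162.7], [302.7, 137.6]]
1.1 [[329.3, 164.3], [304.0, 138.4]]
1.0 [[329.7, 167.5], [306.5, 140.2]]
0.9 [[329.7, 170.6], [308.9, 142.2]]
```

```bash
python3 -m jog '[[0,[-2.7,0,0.3],[0,0,0]],[0,[-2.7,0,0.4],[0,0,0]],[0,[-2.6,0,0.4],[0,0,0]],[0,[-2.6,0,0.5],[0,0,0]],[0,[-2.6,0,0.6],[0,0,0]],[0,[-2.6,0,0.7],[0,0,0]],[0,[-2.6,0,0.8],[0,0,0]],[0,[-2.5,0,0.9],[0,0,0]],[0,[-2.5,0,1.0],[0,0,0]],[0,[-2.5,0,1.0],[0,0,0]],[0,[-2.5,0,1.1],[0,0,0]],[0,[-2.4,0,1.2],[0,0,0]],[0,[-2.4,0,1.3],[0,0,0]],[0,[-2.3,0,1.4],[0,0,0]],[0,[-2.3,0,1.5],[0,0,0]]]'
python3 - <<'E'
from fit import *
a=save("scene","sc3");s=get_state();print(s["ee_pos"],s["ft_force"])
for t in(.75,.65,.55):print(t,proj(a,pose(521,-173.2,3.502,[bow(t,78,0,24-95.4),bow(t,78,0,24),[-34,-50,84]])).round(1).tolist())
cv2.imwrite('pics/c4.png',cv2.resize(a["pixels"][115:205,270:345,::-1],None,fx=6,fy=6,interpolation=2))
E
```

```text
time: 6.15
ee_pos: [514.4, -176.4, 173.6]
orientation: [-0.0, 0.984, 0.178, 0.0]
ft_force: [0.2, -0.2, -0.2]
width: 0.5
gripper_force: 0.1
[ 513.76489575 -176.56792321  173.2758628 ] [-0.38753003 -0.29452473 -0.20689299]
0.75 [[329.0, 174.8], [312.2, 145.4], [286.2, 167.9]]
0.65 [[328.2, 177.4], [314.2, 147.8], [286.2, 167.9]]
0.55 [[327.0, 179.7], [316.0, 150.3], [286.2, 167.9]]
```

View pics/c4.png

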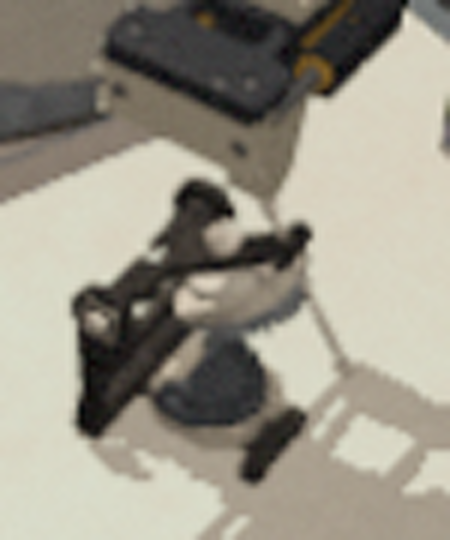

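Pin tip is at (327.8,175.8), so t≈0.68 as planned. The axle screw is still at (286.2,167.5), so the articulator has not moved.

```bash
python3 -m jog '[[0,[-2.2,0,1.5],[0,0,0]],[0,[-2.2,0,1.6],[0,0,0]],[0,[-2.1,0,1.7],[0,0,0]],[0,[-2.1,0,1.8],[0,0,0]],[0,[-2.0,0,1.8],[0,0,0]],[0,[-2.0,0,1.9],[0,0,0]],[0,[-1.9,0,2.0],[0,0,0]],[0,[-1.8,0,2.0],[0,0,0]],[0,[-1.8,0,2.1],[0,0,0]],[0,[-1.7,0,2.1],[0,0,0]],[0,[-1.6,0,2.2],[0,0,0]],[0,[-1.6,0,2.3],[0,0,0]],[0,[-1.5,0,2.3],[0,0,0]],[0,[-1.4,0,2.4],[0,0,0]],[0,[-1.3,0,2.4],[0,0,0]]]'
python3 -m jog '[[0,[-0.6,0,1.1],[0,0,0]],[0,[-0.6,0,1.1],[0,0,0]],[0,[-0.6,0,1.1],[0,0,0]],[0,[-0.5,0,1.1],[0,0,0]],[0,[-0.5,0,1.2],[0,0,0]],[0,[-0.5,0,1.2],[0,0,0]],[0,[-0.5,0,1.2],[0,0,0]],[0,[-0.5,0,1.2],[0,0,0]]]'
```

```text
time: 7.7
ee_pos: [489.0, -185.9, 143.4]
orientation: [-0.0, 0.984, 0.178, 0.0]
ft_force: [0.5, 0.3, 0.5]
width: 0.6
gripper_force: 0.1
time: 8.5
ee_pos: [485.1, -187.3, 134.3]
orientation: [-0.0, 0.984, 0.178, 0.0]
ft_force: [0.6, 0.6, 0.1]
width: 0.1
gripper_force: 0.1
```

```bash
python3 - <<'E'
from fit import *
a=save("scene","sc4");b=save("side","sd4")
for t in(.1,.05,0):print(t,[proj(d,pose(521,-173.2,3.502,[bow(t,78,0,24-95.4),bow(t,78,0,24),[-34,-50,84]])).round(1).tolist() for d in (a,b)])
cv2.imwrite('pics/c5.png',np.hstack([cv2.resize(d["pixels"][y:y+75,x:x+70,::-1],None,fx=5.7,fy=5.7,interpolation=2) for d,x,y in((a,275,130),(b,240,130))]))
E
```

```text
0.1 [[[318.4, 186.6], [321.1, 161.8], [286.2, 167.9]], [[288.7, 182.1], [287.3, 153.2], [266.0, 172.2]]]
0.05 [[[317.2, 187.0], [321.4, 163.0], [286.2, 167.9]], [[287.6, 183.4], [287.7, 154.4], [266.0, 172.2]]]
0 [[[315.9, 187.4], [321.6, 164.3], [286.2, 167.9]], [[286.4, 184.7], [288.1, 155.6], [266.0, 172.2]]]
```

View pics/c5.png

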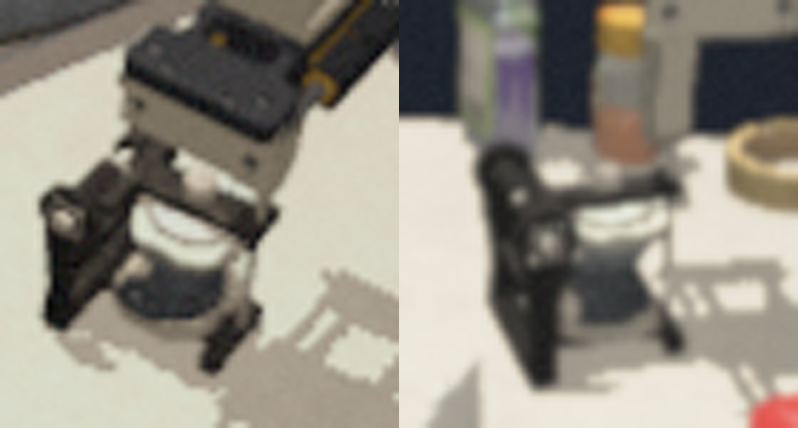

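The casts are almost meeting. I'll finish slowly, down to the stop.

```bash
python3 -m jog '[[0,[-0.3,0,0.8],[0,0,0]],[0,[-0.3,0,0.8],[0,0,0]],[0,[-0.3,0,0.7],[0,0,0]],[0,[-0.2,0,0.7],[0,0,0]],[0,[-0.1,0,0.6],[0,0,0]],[0,[0,0,0],[0,0,0]]]'; python3 -m jog '[[0,[0,0,0.5],[0,0,0]],[0,[0,0,0.5],[0,0,0]],[0,[0,0,0],[0,0,0]]]'; python3 -m jog '[[0,[0,0,0.5],[0,0,0]],[0,[0,0,0.5],[0,0,0]],[0,[0,0,0],[0,0,0]]]'
```

```text
time: 9.2
ee_pos: [483.8, -187.8, 130.7]
orientation: [-0.0, 0.984, 0.178, -0.0]
ft_force: [-0.5, 0.1, 0.6]
width: 0.4
gripper_force: 0.0
time: 9.5
ee_pos: [484.0, -187.8, 130.2]
orientation: [0.0, 0.984, 0.178, 0.0]
ft_force: [-1.7, 0.1, 5.0]
width: 0.7
gripper_force: 2.2
time: 9.8
ee_pos: [484.0, -187.8, 130.0]
orientation: [0.0, 0.984, 0.178, 0.0]
ft_force: [-2.1, 0.9, 10.3]
width: 0.1
gripper_force: 5.1
```

The axle is on its hard stop: 10 N with the tip at z=108, as it must be. Next I lift off and go behind the box lid.

```bash
python3 -m jog '[[0,[0,0,-5],[0,0,0]],[0,[0,0,-40],[0,0,0]],[0,[0,0,-45],[0,0,0]],[0,[29.1,-32.4,0],[0,0,0]],[0,[29.1,-32.4,0],[0,0,0]],[0,[29.1,-32.4,0],[0,0,0]],[0,[29.1,-32.4,0],[0,0,0]],[0,[29.1,-32.4,0],[0,0,0]],[0,[29.1,-32.4,0],[0,0,0]],[0,[0,0,0],[0,0,0.14]],[0,[0,0,0],[0,0,0.14]],[0,[0,0,0],[0,0,0.14]],[0,[0,0,0],[0,0,0.137]],[0,[0,0,35],[0,0,0]],[0,[0,0,35],[0,0,0]],[0,[0,0,0],[0,0,0]]]'
python3 - <<'E'
from fit import *
a=save("scene","sc5");b=save("side","sd5")
# box refine + t
v=[(load('sc'),(208.4,191.7),'n'),(load('sd'),(240.3,210.4),'n'),(load('w1'),(106.7,85.8),'n'),(load('sc'),(242.1,182.5),'f'),(load('sd'),(254,193.7),'f')]
w=load('w1');g=lambda cx,cy:(100+(cx-532)/2.4,80+cy/2.4)
v+=[(w,g(600,37),(30,45,29)),(w,g(588,140),(-30,45,29)),(w,g(765,68),(30,-45,29)),(w,g(748,170),(-30,-45,29))]
def res(p):
    P=lambda k:lidpt(p[3],46) if k=='n' else lidpt(p[3],-46) if k=='f' else k
    return np.concatenate([proj(d,pose(*p[:3],[P(k)]))[0]-q for d,q,k in v])
r=least_squares(res,[521,67,-.2,1.6],loss='soft_l1');p=r.x;print(p,r.fun.round(1))
from scipy.spatial.transform import Rotation as Q
s=get_state();q=s["orientation"];M=Q.from_quat([q[1],q[2],q[3],q[0]]).as_matrix()
c=s["ee_pos"]+M@[-7.5,0,22];t=p[3];X=pose(*p[:3],[lidpt(t,0,r=50)])[0]
print(s["ee_pos"],np.arctan2(M[1,0],M[0,0]),'contact',X,'rel tool',M.T@(X-c))
n=34;T=np.linspace(t,0,n+1);L=np.array([lidpt(u,0,r=50) for u in T]);print(np.c_[np.diff(L[:,0]),-np.diff(L[:,2])].round(1).tolist())
E
```

```text
time: 11.4
ee_pos: [575.7, 55.2, 144.3]
orientation: [0.001, 0.995, -0.099, -0.005]
ft_force: [-1.2, -0.4, 0.5]
width: 0.3
gripper_force: 0.0
[ 5.21334715e+02  6.78352827e+01 -1.75908017e-01  1.58080276e+00] [ 0.8 -0.4  0.8 -1.2 -0.1 -0.2  0.8 -0.9  0.3 -2.5 -0.4 -1.3  0.5  1.1
 -1.3 -1.  -0.5  1. ]
[579.42526676  55.52642825 148.72286324] -0.19905654699592765 contact [556.28709006  61.62266681  78.97748427] rel tool [-16.32713581  -1.41009834  47.76558217]
[[-2.3, -0.1], [-2.3, 0.0], [-2.3, 0.2], [-2.3, 0.3], [-2.3, 0.4], [-2.3, 0.5], [-2.3, 0.6], [-2.2, 0.7], [-2.2, 0.8], [-2.2, 0.9], [-2.1, 1.0], [-2.1, 1.1], [-2.0, 1.2], [-1.9, 1.3], [-1.9, 1.4], [-1.8, 1.4], [-1.8, 1.5], [-1.7, 1.6], [-1.6, 1.7], [-1.5, 1.8], [-1.4, 1.8], [-1.4, 1.9], [-1.3, 2.0], [-1.2, 2.0], [-1.1, 2.1], [-1.0, 2.1], [-0.9, 2.2], [-0.8, 2.2], [-0.7, 2.2], [-0.6, 2.3], [-0.5, 2.3], [-0.4, 2.3], [-0.3, 2.3], [-0.1, 2.3]]
```

```bash
python3 -m jog '[[0,[0,0,24],[0,0,0]],[0,[0,0,24],[0,0,0]],[0,[0,0,0],[0,0,0]],[0,[-5,0,0],[0,0,0]],[0,[-5,0,0],[0,0,0]],[0,[-4,0,0],[0,0,0]],[0,[-2.3,0,0],[0,0,0]],[0,[-2.3,0,-0.1],[0,0,0]],[0,[-2.3,0,0],[0,0,0]],[0,[-2.3,0,0.2],[0,0,0]],[0,[-2.3,0,0.3],[0,0,0]],[0,[-2.3,0,0.4],[0,0,0]],[0,[-2.3,0,0.5],[0,0,0]],[0,[-2.3,0,0.6],[0,0,0]],[0,[-2.2,0,0.7],[0,0,0]],[0,[-2.2,0,0.8],[0,0,0]],[0,[-2.2,0,0.9],[0,0,0]]]'
python3 -m jog '[[0,[-2.1,0,1.0],[0,0,0]],[0,[-2.1,0,1.1],[0,0,0]],[0,[-2.0,0,1.2],[0,0,0]],[0,[-1.9,0,1.3],[0,0,0]],[0,[-1.9,0,1.4],[0,0,0]],[0,[-1.8,0,1.4],[0,0,0]],[0,[-1.8,0,1.5],[0,0,0]],[0,[-1.7,0,1.6],[0,0,0]],[0,[-1.6,0,1.7],[0,0,0]],[0,[-1.5,0,1.8],[0,0,0]]]'
python3 - <<'E'
from h import *
a=save("scene","sc6");b=save("side","sd6");print(get_state()["ee_pos"])
cv2.imwrite('pics/c6.png',np.hstack([cv2.resize(d["pixels"][y:y+85,x:x+80,::-1],None,fx=5,fy=5,interpolation=2) for d,x,y in((a,195,155),(b,230,170))]))
E
```

```text
time: 13.2
ee_pos: [541.0, 63.3, 96.4]
orientation: [-0.0, 0.995, -0.099, 0.0]
ft_force: [1.0, 0.2, -0.6]
width: 0.5
gripper_force: 0.0
time: 14.2
ee_pos: [523.0, 66.9, 82.4]
orientation: [-0.0, 0.995, -0.099, 0.0]
ft_force: [0.9, -0.3, 0.8]
width: 0.4
gripper_force: 0.0
[522.68800642  66.90977218  82.18100864]
```

View pics/c6.png

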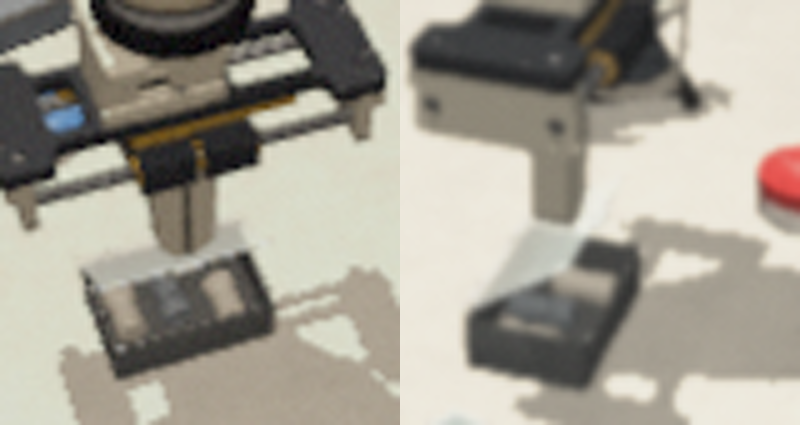

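The lid is following the fingertip, now about 40° up, and the box is in place. I'll finish the arc.

```bash
python3 -m jog '[[0,[-1.4,0,1.8],[0,0,0]],[0,[-1.4,0,1.9],[0,0,0]],[0,[-1.3,0,2.0],[0,0,0]],[0,[-1.2,0,2.0],[0,0,0]],[0,[-1.1,0,2.1],[0,0,0]],[0,[-1.0,0,2.1],[0,0,0]],[0,[-0.9,0,2.2],[0,0,0]],[0,[-0.8,0,2.2],[0,0,0]],[0,[-0.7,0,2.2],[0,0,0]],[0,[-0.6,0,2.3],[0,0,0]],[0,[-0.5,0,2.3],[0,0,0]]]'
python3 -m jog '[[0,[-0.2,0,1.2],[0,0,0]],[0,[-0.2,0,1.2],[0,0,0]],[0,[-0.2,0,1.2],[0,0,0]],[0,[-0.1,0,1.2],[0,0,0]],[0,[0,0,1],[0,0,0]],[0,[0,0,0],[0,0,0]]]'
python3 -m jog '[[0,[0,0,0.5],[0,0,0]],[0,[0,0,0.5],[0,0,0]],[0,[0,0,0],[0,0,0]]]'
```

```text
time: 15.4
ee_pos: [512.5, 69.0, 59.2]
orientation: [-0.0, 0.995, -0.099, 0.0]
ft_force: [0.6, 0.5, -0.5]
width: 0.8
gripper_force: 0.0
time: 16.0
ee_pos: [511.8, 69.1, 53.6]
orientation: [-0.0, 0.995, -0.099, -0.0]
ft_force: [0.3, -1.5, -0.1]
width: 0.6
gripper_force: 0.0
time: 16.3
ee_pos: [511.8, 69.2, 53.3]
orientation: [-0.0, 0.995, -0.099, 0.0]
ft_force: [-0.9, -0.9, 5.5]
width: 0.6
gripper_force: 3.1
```

```bash
python3 -m jog '[[0,[0,0,0.5],[0,0,0]],[0,[0,0,0],[0,0,0]]]'; python3 -m jog '[[0,[0,0,-5],[0,0,0]],[0,[0,0,-30],[0,0,0]],[0,[0,0,-45],[0,0,0]],[0,[0,0,-45],[0,0,0]],[0,[0,0,-45],[0,0,0]],[0,[0,0,-45],[0,0,0]],[0,[0,0,-45],[0,0,0]],[0,[0,0,0],[0,0,0]],[0,[0,0,0],[0,0,0]]]'
python3 - <<'E'
from fit import *
a=save("scene","sc7");b=save("side","sd7");w=save("wrist","wr7")
for d in(a,b):print([proj(d,pose(521,-173.2,3.502,[bow(t,78,0,24) for t in(0,.05)]+[[-34,-50,84]])).round(1).tolist(), proj(d,pose(521.3,67.8,-.19,[lidpt(t,y) for t in(0,.1) for y in (46,-46)])).round(1).tolist()])
o=np.hstack([cv2.resize(d["pixels"][y:y+60,x:x+70,::-1],None,fx=5.6,fy=5.6,interpolation=2) for d,x,y in((a,275,140),(b,245,140))])[:300]
p=np.hstack([cv2.resize(d["pixels"][y:y+53,x:x+70,::-1],None,fx=5.6,fy=5.6,interpolation=2) for d,x,y in((a,195,185),(b,235,195))])
cv2.imwrite('pics/c7.png',np.vstack([o,p]))
E
```

```text
time: 16.5
ee_pos: [511.8, 69.1, 53.2]
orientation: [-0.0, 0.995, -0.099, 0.0]
ft_force: [-1.9, -1.0, 8.9]
width: 0.3
gripper_force: 4.5
time: 17.4
ee_pos: [511.9, 69.1, 312.9]
orientation: [-0.0, 0.995, -0.099, 0.001]
ft_force: [0.0, -0.3, -1.4]
width: 0.4
gripper_force: 0.0
[[[321.6, 164.3], [321.4, 163.0], [286.2, 167.9]], [[218.2, 224.1], [251.6, 214.1], [218.0, 222.6], [251.6, 212.5]]]
[[[288.1, 155.6], [287.7, 154.4], [266.0, 172.2]], [[267.6, 236.6], [278.8, 216.6], [267.4, 234.4], [278.7, 214.4]]]
```

View pics/c7.png

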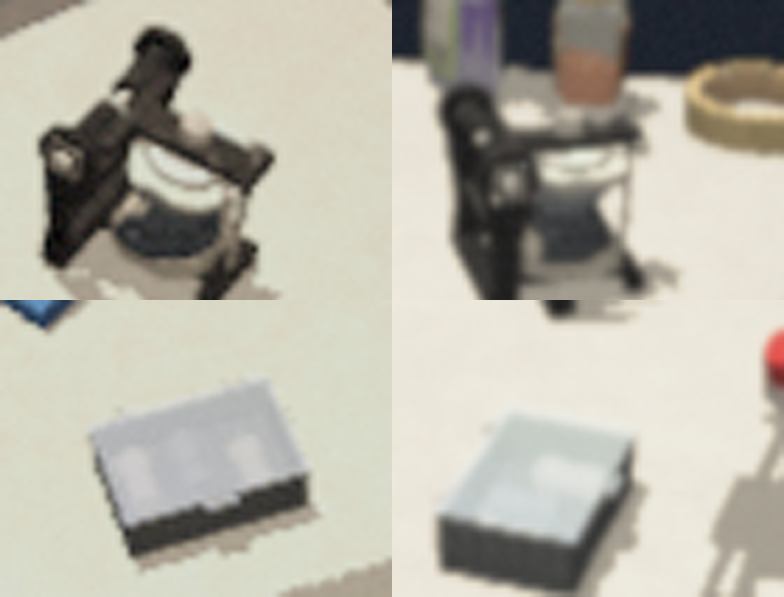

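Both are closed, neither has shifted, and the arm is clear.

```bash
python3 -c "
from station import *
print(close_job())"
```

```text
the job is handed in; nothing more can be done
None
```

The articulator bow is down with its pin on the base, the tooth-box lid is shut over the dies, nothing was seen to shift, the arm is clear, and the job was handed in at about 17.5 s (the judge gave no verdict).

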